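# Square up the keyboard case corner

### The arm

A 6-joint arm with a two-finger parallel gripper is mounted at the origin on the work surface. World frame = base frame: x ahead of the robot, y to its left, z up, the work surface at z = 0. Lengths are in m, angles in rad, forces in N, time in s.
With the tool pointing down it reaches from about 0.375 to 0.9 m from the base axis. Payload 3.1 kg.
Tool frame: the origin (TCP) lies where the fingers leave the gripper's body, on its centre line; the fingertips stand manip.tip_reach ahead of it and the grasp point (between the pads) lies 54 mm ahead of it (manip.tip_reach is the distance from the TCP to the fingertips, in m); z points along the fingers, y is the direction in which the jaws open and shut (so a half turn about z gives the same grasp; the last joint's range is limited). The gripper opens to 85 mm and grips with 20 to 120 N. Pads are 22 mm wide; open, the fingers measure 114 mm over their backs; the gripper's body (76 mm by 85 mm) begins 54 mm behind the grasp point. The pads swing forward as they close: fully open they stand 13 mm farther back than shut.
Start: joints at [1.117, 0.527, 1.433, -0, 1.181, -0.178], TCP at [0.17, 0.601, 0.304] pointing down, gripper open.
Joint ranges: [-3.08, 3.08], [-0.75, 2.2], [0.22, 2.44], [-1.43, 4.57], [0, 2.65], [-2.85, 2.85]. Speed limits (rad/s): [2.79, 2.79, 3.14, 3.14, 3.14, 3.14].

### API

Orientations are given as a unit quaternion [x, y, z, w].
In Python, from station import manip, cams, order gives the robot as it stands. The module is installed in compiled form; this text tells all that it offers.
- The arm moves only by the tool drive_tool, never from a script. Its arguments are lists of equal length, an entry for each row: "linear": the shift along the tool's x, y, z in mm, a list of three; "rot": the turn, a rotation vector about the tool's x, y, z in degrees, a list of three; "hand": the finger opening in mm, from 0 to 85.4. A call has 1 to 20 rows; each row shifts and turns the pose as measured when the row begins, along the tool's axes as they then stand; what a row does not reach is not made up. A row lasts 1/12 s, in which the tool goes at most 41.7 mm and 7.16 degrees, less where a joint would pass 70% of its speed; a pose out of reach is approached as far as the arm can. A call with a gripper value outside its range is refused whole. The fingers move at their own pace and stop on an object; "force" is the grip in N (left out, the last holds). Time passes only in rows, so rows that do not move let the fingers close. It gives the time, the measured TCP pose, the force and the opening at its end, in the units of the state.
- manip.sense(): the state, without advancing time (a new reading comes with each control period).
- cams.snapshot(name): name is "scene" or "top" or "wrist"; returns the picture (400x640x3 uint8, red, green, blue); there is no depth.
- cams.camera_model(name): a dict with "vfov" (degrees; the focal length in pixels is half the picture's height over the tangent of half this angle, whatever the lens; pixels are square), "cx", "cy" (the principal point, pixels), "k1" (the pictures are not rectified: a ray, as slopes to the right and down, at radius r is drawn at 1 + k1 r^2 times it, then the intrinsics apply), "rvec" (rotation vector, rad) and "tvec" (3), from world to camera coordinates, as OpenCV has them. Camera axes: x right, y down, z forward; pixel columns grow to the right and rows downward; lengths in m; the calibration is good to about 2 mm. A picture is of the moment at which its call begins: read the wrist's pose just before it. camera_model takes no time and is no camera call; for the wrist camera it gives the pose at the moment of the call.
- order.sign_off(): hands the job in, once; it reports no verdict.
Trained networks look in the newest picture that a camera, given by its name, has taken for a name from the list of things; names that differ only in an ending like _2 or _b are one class to them, and where a whole thing is asked for, a point or a joint stands for the part that bears it (a point fixed in the world has none). Each returns a list of dicts, best first, with "score" (0 to 1); they miss things now and then, are a little off and sometimes report something else, mostly with a low value. They report only what shows in the picture. A call takes as long as a camera call. They do not tell look-alikes from the thing itself.
- cams.regions_of(label, camera): "pixels" (400x640 bool, what is visible of it) and "rect" ([left, top, right, bottom] in pixels, round what is visible of it).
- cams.spot_point(label, camera): "at" ([column, row] in pixels: a listed point, or the origin of a listed thing).
The state is a dict: "t": time; "q": joint angles; "qd": joint speeds; "tau": joint torques, N m; "tcp_pos": TCP position; "tool_rot": TCP orientation; "force": force on the tool from outside, world axes, zero at the start; "ft_torque": the same for the moment, N m; "finger_gap": opening from 0.0 (shut) to 1.0 (fully open).
Only numpy, scipy, OpenCV 4.12 (cv2) and the standard library are available. Lean on these libraries where they do the work, as an engineer would, in place of code of your own. Each camera call takes 0.05 s, during which the arm holds its last target. There are 200 camera calls.

### The job

The end cheek of the half-built wooden keyboard case hangs on one stiff pivot screw and leans inward: take the assembly square off the cork mat by its upright grip and press it into the inside corner so that it sits flush on the back rail and on the cheek at once, the cheek turned true to 90 degrees. Hold it there for about a second with some 10 N on each of the two faces (at least 5, never more than 25), and do not push the cheek with the gripper itself. Then lay the square flat on the middle of the mat again and let go, leaving the corner square and the speaker, the can and the screwdriver where they are.

Things in the scene. Friction and masses are not known exactly. Their poses are not given: they have to be found in the camera images.
- case: Half-built keyboard case, fixed: plywood baseboard, top at z = 6 mm. Origin on the desk at the inside corner. Inner face of the back rail: plane y = 0; inner face of the cheek when square: plane x = 0. x runs along the rail, y away from it; the corner space (0 to 170 mm in x and y) is free, three white keys, tops 22 mm high, are fixed at x = 171 to 240 mm.
- rail: Back rail of the case, a fixed wooden bar 260 mm long (x = -18 to 242 mm), 18 mm thick, from 6 to 40 mm high. Same origin and axes as case; its inner face is y = 0. Rail, cheek and baseboard rub on the square with a friction coefficient of roughly 0.6, so part of a push can be carried by the other faces.
- cheek_end (a point): Top inner edge of the free end of the end cheek, a wooden bar 160 mm long, 18 mm thick, from 6 to 40 mm high, that turns on a vertical pivot screw near the rail, at x = -9, y = 6 mm in the case's frame. The point is 40 mm high and 155 mm from the screw along the cheek; the point's y axis runs along the cheek away from the rail.
- cheek_turn (a joint): Angle of the cheek (rad): 0 = square to the rail, positive = leaning inward over the corner space (starts at 0.05 to 0.12), negative = past square; range -0.10 to 0.20. Stiff with friction, about 0.3 N m (3 N at 100 mm from the screw); it stays where it is left, and goes past square if its outer end is pushed on.
- square: Assembly square, loose, 0.2 to 0.4 kg: aluminium L, exact 90 degrees, legs 110 mm long, 20 wide, 20 high, with an upright black grip. Starts flat on the mat. Origin at the underside where the outer faces (planes x = 0, y = 0; corner cut away for 12 mm) would meet; legs on the positive side. In the case corner its axes match case.
- square_grip (a point): Point in the square's grip, at x = 40, y = 40 mm, 46 mm above the square's underside. The grip is an upright bar 40 mm long (along the square's x), 18 mm thick (along its y), centred there, rising to 68 mm above the underside from a web 12 mm high; axes as square.
- leg_near (a point): On the outer face of the square's leg that lies along the rail, at its end near the corner: x = 12, y = 0 mm, 10 mm above the square's underside; axes as square.
- leg_far (a point): The same at the far end of that leg: x = 110, y = 0 mm, 10 mm above the square's underside.
- mat: Cork mat fixed on the desk, 220 (x) x 200 (y) mm, 4 mm thick. Origin at the centre of its underside; its top is at z = 4 mm.
- speaker: Loose black round loudspeaker 76 mm across, 21 mm high, to be left alone. Origin at the centre of its underside.
- can: Loose closed drinks can 66 mm across, 115 mm high, to be left alone. Origin at the centre of its underside.
- driver: Loose screwdriver 150 mm long, to be left alone. Origin on its underside near mid-length.
There are look-alikes about, which are no part of the job. Of the things like the square, leave any that is orange or turquoise; of the rest the smaller one is meant.

How it is judged:
By the outcome, as a careful person would: the job done as asked, in the order asked, and still so for the second after the job is handed in, with the robot touching nothing.
It also fails if it takes over 67 s, if anything falls off the work surface, if the arm or the gripper's body presses on something with over 40 N, if the wrist force passes 120 N, or if a joint passes its speed limit or range.

## Working session

There is one attempt and no reset: what is moved stays moved. The work goes in short steps, Python scripts to look and compute and a tool call to move; the robot and the scene stay as the last step left them, time stands still between calls to the robot, and variables do not carry over. Pictures are saved under pics/ and viewed, about 8 in all and at most 12, crops included, and the job is handed in when it is done.

Besides the shell and the picture viewer there is one more tool, called after "Emit:" by a JSON object that holds its "name" and its "arguments". drive_tool: Moves the arm, as the interface text tells. Its arguments: {"type":"object","properties":{"linear":{"type":"array","items":{"type":"array","items":{"type":"number"}}},"rot":{"type":"array","items":{"type":"array","items":{"type":"number"}}},"hand":{"type":"array","items":{"type":"number"}},"force":{"type":"number"}},"required":["linear","rot","hand"]}

```bash
mkdir -p pics
cat > h.py <<'E'
import numpy as np, cv2
from scipy.spatial.transform import Rotation as R
from station import manip, cams, order
def K(m):
    f=200/np.tan(np.radians(m['vfov'])/2); return f
def ray(px,m):
    f=K(m); px=np.atleast_2d(px).astype(float)
    d=(px-[m['cx'],m['cy']])/f; u=d.copy()
    for _ in range(30): u=d/(1+m['k1']*(u**2).sum(1,keepdims=True))
    Rm=cv2.Rodrigues(np.array(m['rvec'],float))[0]; t=np.array(m['tvec'],float).ravel()
    return -Rm.T@t, np.c_[u,np.ones(len(u))]@Rm
def onz(px,z,m):
    c,d=ray(px,m); return c+d*((z-c[2])/d[:,2])[:,None]
def proj(P,m):
    Rm=cv2.Rodrigues(np.array(m['rvec'],float))[0]; t=np.array(m['tvec'],float).ravel()
    p=np.atleast_2d(P)@Rm.T+t; u=p[:,:2]/p[:,2:]; u=u*(1+m['k1']*(u**2).sum(1,keepdims=True))
    return u*K(m)+[m['cx'],m['cy']]
def save(n,im,s=1):
    im=cv2.cvtColor(im,cv2.COLOR_RGB2BGR)
    cv2.imwrite('pics/'+n+'.png',cv2.resize(im,None,fx=s,fy=s,interpolation=cv2.INTER_CUBIC))
E
python3 - <<'E'
from h import *
s=manip.sense();print(s['tcp_pos'],s['tool_rot'],s['finger_gap'],manip.tip_reach)
a=cams.snapshot('top');b=cams.snapshot('scene')
save('top',a);save('scene',b)
m=cams.camera_model('top');print(m)
H=dict(square=0,square_grip=.05,leg_near=.014,leg_far=.014,case=0,cheek_end=.04,mat=0,speaker=0,can=0,driver=0)
for l,z in H.items():
    for r in cams.spot_point(l,'top')[:4]: print(l,round(r['score'],2),np.round(r['at'],1),onz(r['at'],z,m).round(4)[0])
E
```

```text
[0.16990558 0.60088288 0.30291482] [ 1.37456809e-01  9.90507139e-01 -1.05672375e-03 -3.40702821e-04] 0.9979251087937527 0.0726
{'vfov': 46.444720118487226, 'cx': 321.82341725199046, 'cy': 201.0488011138993, 'k1': -0.06353763140231637, 'rvec': array([ 2.14371252, -2.13901816,  0.12973713]), 'tvec': array([-0.02313603,  0.48625116,  1.45560589])}
square 0.91 [245.6 296. ] [0.184  0.2214 0.    ]
square 0.8 [347.8 274.9] [ 0.2525 -0.1054  0.    ]
square 0.8 [215.8 125. ] [0.7498 0.3373 0.    ]
square 0.74 [239.6 170.5] [0.593  0.2515 0.    ]
square_grip 0.96 [225.6 175.1] [0.5677 0.2864 0.05  ]
square_grip 0.92 [215.5 109.3] [0.7877 0.3276 0.05  ]
square_grip 0.81 [220.1 284.6] [0.2214 0.2931 0.05  ]
square_grip 0.6 [368.7 258.6] [ 0.3037 -0.1686  0.05  ]
leg_near 0.89 [222.2 124.2] [0.748  0.3122 0.014 ]
leg_near 0.79 [353.3 275.9] [ 0.2497 -0.1223  0.014 ]
leg_near 0.77 [237.8 170.9] [0.5888 0.2547 0.014 ]
leg_near 0.71 [242.2 292.2] [0.1967 0.23   0.014 ]
leg_far 0.94 [232.1 255.1] [0.3138 0.2654 0.014 ]
leg_far 0.77 [241.8 109.6] [0.7984 0.2477 0.014 ]
leg_far 0.74 [392.  282.6] [ 0.2289 -0.2446  0.014 ]
leg_far 0.58 [205.6 167.6] [0.6001 0.3621 0.014 ]
case 0.68 [381.9 140.3] [ 0.6953 -0.2207  0.    ]
cheek_end 0.75 [367.9 183.9] [ 0.5408 -0.1692  0.04  ]
mat 0.61 [230.  184.5] [0.5459 0.2821 0.    ]
speaker 0.55 [304.5 233. ] [0.3864 0.0343 0.    ]
can 0.84 [275.2 123.4] [0.7542 0.1361 0.    ]
driver 0.53 [444.4 189.5] [ 0.5296 -0.4232  0.    ]
```

View pics/top.png

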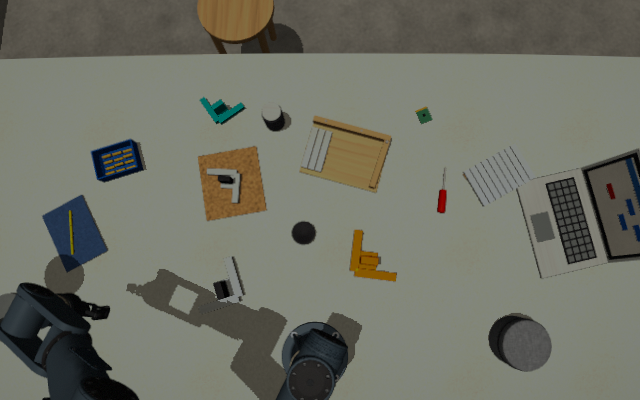

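View pics/scene.png

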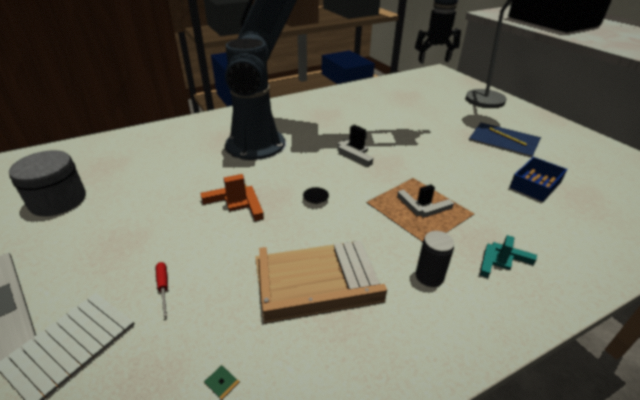

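The grey squares are the one on the mat, with its corner at about (240,170), and the one by the robot at about (240,295). The orange one at (365,260) and the turquoise one at (220,110) are excluded. Leg lengths come to about 0.11 m for the mat one and 0.137 m for the other, so the mat one is meant. The case corner is at about (384,138), with the cheek on the right side.

```bash
cat >> h.py <<'E'
def go(p,yaw=None,hand=85,n=None,tilt=None):
    """rows to bring TCP to p, tool down with tool-y at world angle yaw(deg)"""
    s=manip.sense(); R0=R.from_quat(s['tool_rot']); p0=np.array(s['tcp_pos'])
    if yaw is None: R1=R0
    else:
        c,q=np.cos(np.radians(yaw)),np.sin(np.radians(yaw)); y=np.array([c,q,0]); z=np.array([0,0,-1.]); R1=R.from_matrix(np.c_[np.cross(y,z),y,z])
    rv=(R0.inv()*R1).as_rotvec(); d=(np.array(p)-p0)
    print('linear tool mm',(R0.inv().apply(d)*1000).round(1),'rot deg',np.degrees(rv).round(2), 'in tgt frame',(R1.inv().apply(d)*1000).round(1))
    if n:
        L=[];A=[]
        for i in range(n):
            Ri=R0*R.from_rotvec(rv*i/n); L.append((Ri.inv().apply(d/n)*1000).round().astype(int).tolist()); A.append(np.degrees(rv/n).round(1).tolist())
        print('"linear":',L,'\n"rot":',A)
E
python3 - <<'E'
from h import *
s=manip.sense(); R0=R.from_quat(s['tool_rot'])
m=cams.camera_model('wrist'); Rm=cv2.Rodrigues(np.array(m['rvec']))[0]
c=-Rm.T@np.ravel(m['tvec']); print('cam in tool',R0.inv().apply(c-s['tcp_pos']),'optical',R0.inv().apply(Rm[2]),'right',R0.inv().apply(Rm[0]),m['vfov'])
im=cams.snapshot('top'); save('crop',im[90:215,185:400],3.6)
go([.55,.25,.30],5,n=16)
E
```

```text
cam in tool [ 0.06630723 -0.00035059 -0.06924392] optical [-2.64540223e-01  8.21458041e-04  9.64374303e-01] right [ 5.39457848e-04  9.99999607e-01 -7.03823626e-04] 66.74091236029021
linear tool mm [-461.2 -234.6    3.9] rot deg [-0.  -0.  69.2] in tgt frame [-383.1  347.8    3.9]
"linear": [[-29, -15, 0], [-30, -12, 0], [-31, -10, 0], [-31, -8, 0], [-32, -5, 0], [-32, -3, 0], [-32, -1, 0], [-32, 2, 0], [-32, 4, 0], [-32, 7, 0], [-31, 9, 0], [-30, 11, 0], [-29, 14, 0], [-28, 16, 0], [-27, 18, 0], [-26, 20, 0]] 
"rot": [[-0.0, -0.0, 4.3], [-0.0, -0.0, 4.3], [-0.0, -0.0, 4.3], [-0.0, -0.0, 4.3], [-0.0, -0.0, 4.3], [-0.0, -0.0, 4.3], [-0.0, -0.0, 4.3], [-0.0, -0.0, 4.3], [-0.0, -0.0, 4.3], [-0.0, -0.0, 4.3], [-0.0, -0.0, 4.3], [-0.0, -0.0, 4.3], [-0.0, -0.0, 4.3], [-0.0, -0.0, 4.3], [-0.0, -0.0, 4.3], [-0.0, -0.0, 4.3]]
```

View pics/crop.png

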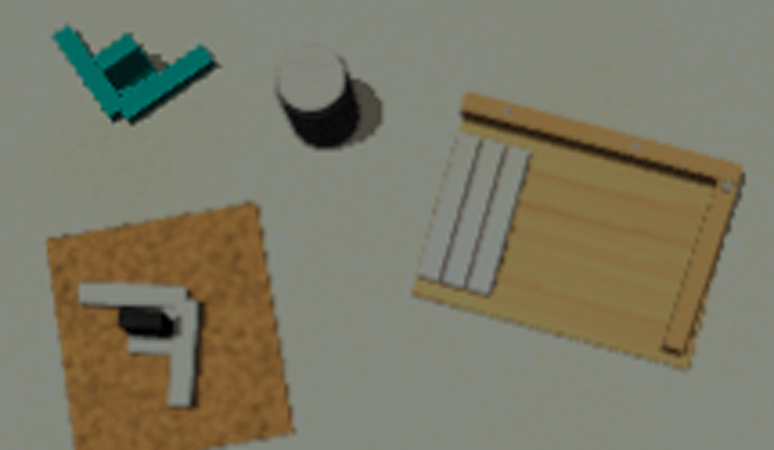

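The crop confirms the mat square: grey, outer corner at the upper right, x leg running left, y leg running down, black grip. Next I move over the mat for a wrist view.

Emit:
{"name": "drive_tool", "arguments": {"linear": [[-29,-15,0],[-30,-12,0],[-31,-10,0],[-31,-8,0],[-32,-5,0],[-32,-3,0],[-32,-1,0],[-32,2,0],[-32,4,0],[-32,7,0],[-31,9,0],[-30,11,0],[-10,14,0],[0,16,0],[0,18,0],[0,20,0],[0,0,0],[0,0,0]], "rot": [[0,0,4.3],[0,0,4.3],[0,0,4.3],[0,0,4.3],[0,0,4.3],[0,0,4.3],[0,0,4.3],[0,0,4.3],[0,0,4.3],[0,0,4.3],[0,0,4.3],[0,0,4.3],[0,0,4.3],[0,0,4.3],[0,0,4.3],[0,0,4.3],[0,0,0],[0,0,0]], "hand": [85,85,85,85,85,85,85,85,85,85,85,85,85,85,85,85,85,85]}}

```text
t: 2.15
tcp_pos: [0.5371, 0.3279, 0.3054]
tool_rot: [0.694, 0.72, 0.004, 0.0]
force: [0.0, 0.0, -1.7]
finger_gap: 0.996
```

Run:
```python
from h import *
s=manip.sense();print(s['t'],s['tcp_pos'],R.from_quat(s['tool_rot']).as_matrix()[:,1],s['force'])
m=cams.camera_model('wrist');a=cams.snapshot('wrist');save('w1',a,1.25)
H=dict(square=.004,square_grip=.05,leg_near=.014,leg_far=.014,case=0,cheek_end=.04,mat=0)
for l,z in H.items():
    for r in cams.spot_point(l,'wrist')[:3]: print(l,round(r['score'],2),np.round(r['at'],1),onz(r['at'],z,m).round(4)[0])
for r in cams.regions_of('mat','wrist')[:2]:
    c=cv2.findContours(r['pixels'].astype(np.uint8),0,2)[0]; c=max(c,key=cv2.contourArea).reshape(-1,2)
    print(r['score'],cv2.minAreaRect((onz(c,.004,m)[:,:2]*1000).astype(np.float32)))
go([.7,-.16,.3],n=13)
```

```text
2.15 [0.53714671 0.32790956 0.30542214] [0.99934463 0.03559441 0.00658398] [ 0.00567016  0.04815558 -1.66030772]
square 0.9 [ 45.7 234. ] [0.1787 0.2245 0.004 ]
square 0.74 [476.8 168.7] [0.7401 0.3324 0.004 ]
square 0.72 [357.1 229.4] [0.595  0.2464 0.004 ]
square_grip 0.95 [ 14.7 200.2] [0.1937 0.2859 0.05  ]
square_grip 0.84 [539.3 188. ] [0.7909 0.3207 0.05  ]
square_grip 0.61 [327.5 210.5] [0.5525 0.2863 0.05  ]
leg_near 0.83 [483.8 179.9] [0.7458 0.3204 0.014 ]
leg_near 0.78 [355.5 220.6] [0.5905 0.2622 0.014 ]
leg_near 0.56 [ 43.9 235.9] [0.1852 0.2263 0.014 ]
leg_far 0.98 [368.5 147. ] [0.5996 0.3552 0.014 ]
leg_far 0.9 [135.8 207.9] [0.3136 0.2695 0.014 ]
leg_far 0.7 [515.6 236.4] [0.8022 0.2468 0.014 ]
0.64 ((548.11669921875, 277.6773986816406), (222.15309143066406, 201.00408935546875), 10.612174034118652)
linear tool mm [-493.9  145.9    3.9] rot deg [0. 0. 0.] in tgt frame [-493.9  145.9    3.9]
"linear": [[-38, 11, 0], [-38, 11, 0], [-38, 11, 0], [-38, 11, 0], [-38, 11, 0], [-38, 11, 0], [-38, 11, 0], [-38, 11, 0], [-38, 11, 0], [-38, 11, 0], [-38, 11, 0], [-38, 11, 0], [-38, 11, 0]] 
"rot": [[0.0, 0.0, 0.0], [0.0, 0.0, 0.0], [0.0, 0.0, 0.0], [0.0, 0.0, 0.0], [0.0, 0.0, 0.0], [0.0, 0.0, 0.0], [0.0, 0.0, 0.0], [0.0, 0.0, 0.0], [0.0, 0.0, 0.0], [0.0, 0.0, 0.0], [0.0, 0.0, 0.0], [0.0, 0.0, 0.0], [0.0, 0.0, 0.0]]
```

View pics/w1.png

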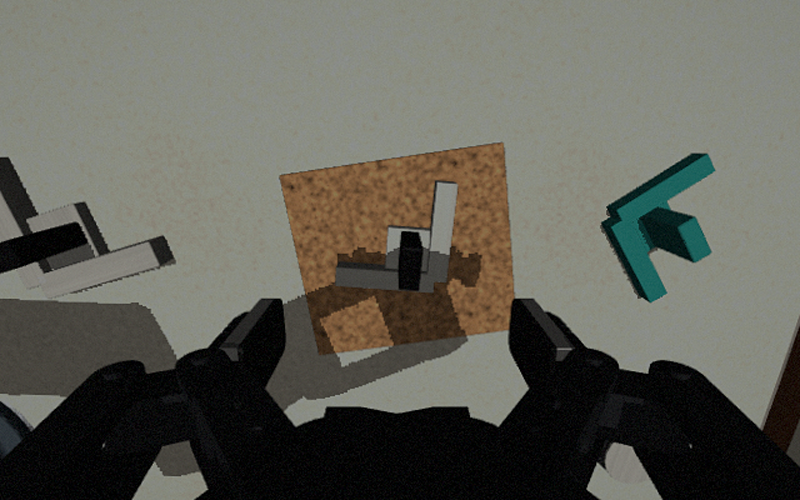

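The wrist view shows the mat square with its corner at about (357,225) in camera pixels, x leg going up, grip at (327,205). The mat centre is at (.548,.278), and its measured size of 222x201 mm matches. Next I look at the case.

Emit:
{"name": "drive_tool", "arguments": {"linear": [[-38,12,0],[-38,12,0],[-38,12,0],[-38,12,0],[-38,12,0],[-38,12,0],[-38,12,0],[-38,12,0],[-38,12,0],[-38,12,0],[-38,12,0],[0,0,0],[0,0,0]], "rot": [[0,0,1],[0,0,1],[0,0,1],[0,0,1],[0,0,1],[0,0,1],[0,0,1],[0,0,1],[0,0,1],[0,0,1],[0,0,1],[0,0,0],[0,0,0]], "hand": [85,85,85,85,85,85,85,85,85,85,85,85,85]}}

```text
t: 3.68
tcp_pos: [0.6511, -0.1102, 0.3045]
tool_rot: [0.759, 0.651, 0.008, 0.002]
force: [0.2, 0.2, 0.0]
finger_gap: 0.997
```

Run:
```python
from h import *
s=manip.sense();print(s['t'],s['tcp_pos'],s['force'])
m=cams.camera_model('wrist');a=cams.snapshot('wrist');save('w2',a,1.25)
np.save('w2m.npy',m,allow_pickle=True);np.save('w2.npy',a)
H=dict(case=0,rail=0,cheek_end=.04)
for l,z in H.items():
    for r in cams.spot_point(l,'wrist')[:3]: print(l,round(r['score'],2),np.round(r['at'],1),onz(r['at'],z,m).round(4)[0])
for l in ('rail','cheek_end'):
  for r in cams.regions_of(l,'wrist')[:2]: print(l,r['score'],r['rect'])
```

```text
3.6833 [ 0.65114515 -0.11019426  0.30448818] [0.24295004 0.19646546 0.04934632]
case 0.67 [354.5 250.9] [ 0.688 -0.232  0.   ]
rail 0.58 [349.9 243.8] [ 0.6831 -0.2207  0.    ]
cheek_end 0.87 [225.6 237.4] [ 0.5362 -0.1707  0.04  ]
rail 0.97 [350.3, 41.6, 408.8, 271.0]
cheek_end 0.57 [225.3, 225.8, 357.1, 271.0]
cheek_end 0.27 [351.7, 43.9, 406.6, 271.1]
```

View pics/w2.png

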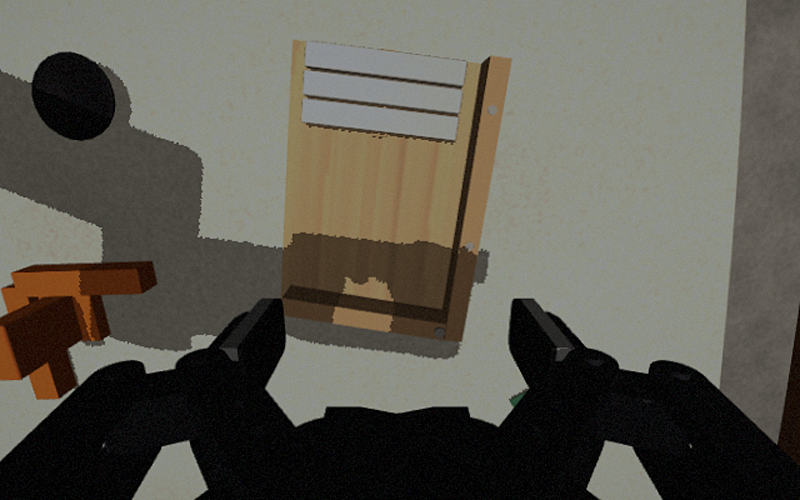

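Run:
```python
from h import *
m=np.load('w2m.npy',allow_pickle=True).item()
for t in (1,):
    cams.snapshot('wrist'); r=cams.regions_of('rail','wrist')[0]['pixels']
pts=[(np.where(r[v])[0].max()+1,v+.5) for v in range(52,262) if r[v].any()]
W=onz(pts,.04,m)[:,:2]
def fit(W):
    for _ in range(4):
        c=W.mean(0);d=np.linalg.svd(W-c)[2][0];e=(W-c)@[-d[1],d[0]];W=W[abs(e)<max(2*e.std(),1e-4)]
    return c,d*np.sign(d[1]),e.std(),len(W)
c,d,sd,n=fit(W); print('outer top edge',c,d,np.degrees(np.arctan2(d[1],d[0])),sd,n)
# edges from my reading (px/1.25)
P={k:onz(np.array(v)/1.25,z,m)[0][:2].round(4) for k,(v,z) in dict(far_in=((486,58),.04),far_out=((511,58.5),.04),near_out=((463,342),.04),keycorner_r=((456,141),.022),keycorner_l=((303,124),.022),cheek_end_in=((285,291),.04),cheek_end_out=((284,313),.04),base_l_far=((293,40),.006)).items()}
print(P)
x=d;y=np.array([-d[1],d[0]])
far=P['far_out']; o=c+x*((far-c)@x-.242)+y*.018
print('origin',o)
for k,v in P.items(): print(k,((v-o)@x*1000).round(1),((v-o)@y*1000).round(1))
rr=cams.regions_of('cheek_end','wrist')[0]
```

```text
outer top edge [ 0.73860956 -0.11029171] [0.26628741 0.96389367] 74.5565348996537 0.00044925127747608276 190
{'far_in': array([0.7475, 0.0082]), 'far_out': array([0.7679, 0.0049]), 'near_out': array([ 0.7008, -0.2456]), 'keycorner_r': array([ 0.7184, -0.0543]), 'keycorner_l': array([ 0.5853, -0.0189]), 'cheek_end_in': array([ 0.5403, -0.1654]), 'cheek_end_out': array([ 0.5342, -0.1874]), 'base_l_far': array([0.588 , 0.0541])}
origin [ 0.68846144 -0.22421916]
far_in 239.7 5.0
far_out 242.0 -15.6
near_out -17.3 -17.6
keycorner_r 171.8 16.4
keycorner_l 170.4 154.1
cheek_end_in 17.2 158.5
cheek_end_out -5.6 158.5
base_l_far 241.5 170.9
```

The case origin is at (.6885,−.2242), yaw 74.6°. The known sizes agree: keys at x=171, near end at −17, baseboard depth 171. The cheek leans about 0.11 rad. Now I go to a close look above the square.

Run:
```python
from h import *
go([.555,.290,.22],-5.6,n=13)
```

```text
linear tool mm [ 377.7 -154.7   86.1] rot deg [ 0.76 -0.47 -2.86] in tgt frame [ 385.6 -134.5   84.9]
"linear": [[29, -12, 7], [29, -12, 7], [29, -12, 7], [29, -12, 7], [29, -11, 7], [29, -11, 7], [29, -11, 7], [29, -11, 7], [29, -11, 7], [29, -11, 7], [30, -11, 7], [30, -11, 7], [30, -10, 7]] 
"rot": [[0.1, -0.0, -0.2], [0.1, -0.0, -0.2], [0.1, -0.0, -0.2], [0.1, -0.0, -0.2], [0.1, -0.0, -0.2], [0.1, -0.0, -0.2], [0.1, -0.0, -0.2], [0.1, -0.0, -0.2], [0.1, -0.0, -0.2], [0.1, -0.0, -0.2], [0.1, -0.0, -0.2], [0.1, -0.0, -0.2], [0.1, -0.0, -0.2]]
```

Emit:
{"name": "drive_tool", "arguments": {"linear": [[30,-12,6],[30,-12,6],[30,-12,6],[30,-12,7],[30,-11,7],[30,-11,7],[30,-11,7],[30,-11,7],[30,-11,7],[30,-11,7],[30,-11,7],[30,-11,7],[25,-10,7],[0,0,0],[0,0,0]], "rot": [[0.1,0,-0.2],[0.1,0,-0.2],[0.1,0,-0.2],[0.1,0,-0.2],[0.1,0,-0.2],[0.1,0,-0.2],[0.1,0,-0.2],[0.1,0,-0.2],[0.1,0,-0.2],[0.1,0,-0.2],[0.1,0,-0.2],[0.1,0,-0.2],[0.1,0,-0.2],[0,0,0],[0,0,0]], "hand": [85,85,85,85,85,85,85,85,85,85,85,85,85,85,85]}}

```text
t: 5.38
tcp_pos: [0.5495, 0.3184, 0.2168]
tool_rot: [0.738, 0.675, 0.003, -0.001]
force: [0.7, -0.6, 0.3]
finger_gap: 0.995
```

Run:
```python
from h import *
s=manip.sense();print(s['t'],s['tcp_pos'],R.from_quat(s['tool_rot']).as_matrix()[:,1],s['force'])
m=cams.camera_model('wrist');a=cams.snapshot('wrist');save('w3',a,1.25);np.save('w3m.npy',m,allow_pickle=True)
for l,z in dict(square=.004,square_grip=.05,leg_near=.014,leg_far=.014).items():
    for r in cams.spot_point(l,'wrist')[:2]: print(l,round(r['score'],2),np.round(r['at'],1),onz(r['at'],z,m).round(4)[0])
```

```text
5.3833 [0.54949751 0.31835033 0.21675889] [ 0.99597081 -0.08964832  0.00230948] [ 0.67436791 -0.58858312  0.26258149]
square 0.91 [513.  152.2] [0.7375 0.3314 0.004 ]
square 0.75 [362.9 247.7] [0.5908 0.2469 0.004 ]
square_grip 0.82 [321.6 229.6] [0.5515 0.2888 0.05  ]
square_grip 0.71 [610.4 163.1] [0.7906 0.3242 0.05  ]
leg_near 0.85 [525.8 165.7] [0.7442 0.3196 0.014 ]
leg_near 0.81 [363.  238.2] [0.5901 0.2618 0.014 ]
leg_far 0.62 [577.4 239.1] [0.8043 0.2401 0.014 ]
leg_far 0.6 [ 83.6 254.5] [0.311  0.2684 0.014 ]
```

View pics/w3.png

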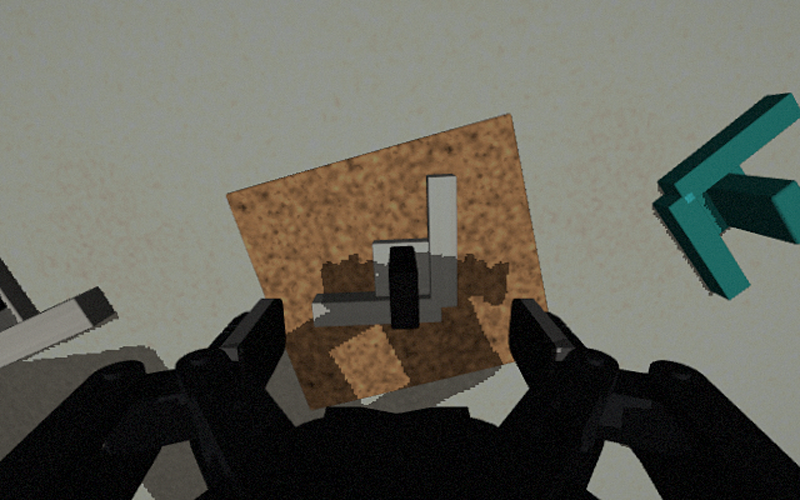

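The square is nearly aligned with the tool: outer x-leg edge (456,175)–(457,305), y leg along the bottom, grip between the fingers at (403,250–328).

Run:
```python
from h import *
m=np.load('w3m.npy',allow_pickle=True).item()
P=onz(np.array([(456,176),(457,305),(315,326),(441,321)])/1.25,.024,m)[:,:2]; print(P)
d=P[0]-P[1];print('x-ang',np.degrees(np.arctan2(d[1],d[0])));d=P[2]-P[3];print('y-ang',np.degrees(np.arctan2(d[1],d[0])))
G=onz(np.array([(390,248),(414.5,248),(391,328),(418,328)])/1.25,.072,m)[:,:2];print(G.mean(0),G)
a=np.radians(84.4);x=np.array([np.cos(a),np.sin(a)]);y=np.array([-x[1],x[0]])
xf=P[0]+0*x; print('grip from far end',P[0]-.07*x+.04*y)
go([.554,.290,.18],-5.5); go([.554,.290,.104],-5.5)
```

```text
[[0.59493985 0.35611703]
 [0.59099061 0.26014149]
 [0.48222014 0.25250895]
 [0.57824057 0.24805258]]
x-ang 87.64369574476812
y-ang 177.34276982444663
[0.5526506  0.29614375] [[0.54699351 0.32274044]
 [0.56133742 0.32144295]
 [0.54274402 0.27096361]
 [0.55952745 0.26942799]]
grip from far end [0.54829995 0.29035443]
linear tool mm [-25.4   5.2  37.3] rot deg [ 0.18 -0.39  0.05] in tgt frame [-25.1   5.3  37.4]
linear tool mm [-25.9   4.9 113.3] rot deg [ 0.18 -0.39  0.05] in tgt frame [-25.1   5.3 113.4]
```

Emit:
{"name": "drive_tool", "arguments": {"linear": [[-5,0.6,4],[-5,0.6,4],[-5,0.6,4],[-5,0.6,4],[-5,0.6,6],[-4,0.5,8],[0,0,14],[0,0,16],[0,0,16],[0,0,16],[0,0,12],[0,0,6],[0,0,0]], "rot": [[0,0,-0.4],[0,0,-0.4],[0,0,-0.4],[0,0,-0.4],[0,0,-0.4],[0,0,0],[0,0,0],[0,0,0],[0,0,0],[0,0,0],[0,0,0],[0,0,0],[0,0,0]], "hand": [85,85,85,85,85,85,85,85,85,85,85,85,85], "force": 80}}

```text
t: 6.72
tcp_pos: [0.556, 0.2751, 0.0984]
tool_rot: [0.73, 0.683, 0.004, -0.001]
force: [-0.1, -0.0, -0.2]
finger_gap: 0.993
```

Run:
```python
from h import *
s=manip.sense();print(s['tcp_pos'],R.from_quat(s['tool_rot']).as_matrix()[:,1],s['force'])
go([.5515,.2888,.106],-3)
```

```text
[0.55597496 0.27509066 0.09838886] [ 0.99774526 -0.06699835  0.00395239] [-0.07674834 -0.02125596 -0.17767408]
linear tool mm [13.4 -5.4 -7.6] rot deg [ 0.23 -0.34 -0.84] in tgt frame [13.5 -5.2 -7.6]
```

Emit:
{"name": "drive_tool", "arguments": {"linear": [[3,-1,-3],[3,-1,-2],[3,-1,-1],[2,-1,0],[0,0,0],[0,0,0]], "rot": [[0.2,-0.3,-0.8],[0,0,0],[0,0,0],[0,0,0],[0,0,0],[0,0,0]], "hand": [60,60,60,60,60,60]}}

```text
t: 7.22
tcp_pos: [0.5537, 0.2884, 0.1079]
tool_rot: [0.725, 0.689, 0.003, 0.001]
force: [-0.9, 0.3, 0.1]
finger_gap: 0.702
```

Run:
```python
from h import *
s=manip.sense();print(s['tcp_pos'],R.from_quat(s['tool_rot']).as_matrix()[:,1],s['force'])
go([.5515,.2888,.106],-3)
```

```text
[0.55368124 0.28844626 0.10787057] [ 0.99870103 -0.05069497  0.00512626] [-0.94105495  0.28299909  0.09320708]
linear tool mm [ 0.2 -2.2  1.9] rot deg [ 0.29 -0.12  0.09] in tgt frame [ 0.2 -2.2  1.9]
```

Emit:
{"name": "drive_tool", "arguments": {"linear": [[0,-1,1],[0,-1,0],[0,0,0],[0,0,0],[0,0,0],[0,0,0],[0,0,0],[0,0,0],[0,0,0]], "rot": [[0.3,-0.1,0],[0,0,0],[0,0,0],[0,0,0],[0,0,0],[0,0,0],[0,0,0],[0,0,0],[0,0,0]], "hand": [45,30,15,5,0,0,0,0,0], "force": 80}}

```text
t: 7.97
tcp_pos: [0.552, 0.2889, 0.1082]
tool_rot: [0.725, 0.689, 0.001, 0.0]
force: [0.0, 1.4, 0.1]
finger_gap: 0.201
```

Run:
```python
from h import *
s=manip.sense();print(s['tcp_pos'],R.from_quat(s['tool_rot']).as_matrix()[:,1],s['force'],s['ft_torque'],s['finger_gap']*85.4)
```

```text
[0.55195036 0.2889263  0.10817165] [ 0.99872134 -0.05053646  0.00132396] [0.02179119 1.41317777 0.11885113] [0.01166087 0.08379468 0.03712036] 17.207646913841977
```

Gripped (17.2 mm opening, expected 18). Lifting and checking.

Emit:
{"name": "drive_tool", "arguments": {"linear": [[0,0,-6],[0,0,-14],[0,0,-20],[0,0,-22],[0,0,-22],[0,0,-22],[0,0,-16],[0,0,-8],[0,0,0],[0,0,0]], "rot": [[0,0,0],[0,0,0],[0,0,0],[0,0,0],[0,0,0],[0,0,0],[0,0,0],[0,0,0],[0,0,0],[0,0,0]], "hand": [0,0,0,0,0,0,0,0,0,0]}}

```text
t: 8.8
tcp_pos: [0.5466, 0.2861, 0.2374]
tool_rot: [0.725, 0.689, -0.009, -0.004]
force: [-0.7, 0.1, -3.8]
finger_gap: 0.2
```

Run:
```python
from h import *
s=manip.sense();print(s['tcp_pos'],R.from_quat(s['tool_rot']).as_matrix()[:,1],s['force'],s['ft_torque'],s['finger_gap']*85.4)
z=s['tcp_pos'][2]-.1042
m=cams.camera_model('wrist');cams.snapshot('wrist')
R0=R.from_quat(s['tool_rot'])
for l,h in dict(leg_near=.01,leg_far=.01,square=0,square_grip=.046).items():
    for r in cams.spot_point(l,'wrist')[:2]:
        w=onz(r['at'],z+h,m)[0]; print(l,round(r['score'],2),w.round(4),(R0.inv().apply(w-s['tcp_pos'])*1000).round(1))
go([.6555,-.1477,.25],-15.4,n=13)
```

```text
[0.54664656 0.28610305 0.23736653] [ 0.99851205 -0.05153842 -0.01781784] [-0.69271924  0.13039047 -3.78352937] [0.0229715  0.04687474 0.00312799] 17.122252224438633
leg_near 0.92 [0.3492 0.2826 0.1432] [ -13.  -195.3   97.8]
leg_near 0.84 [0.6599 0.3342 0.1432] [ 54.5 112.3  91.8]
leg_far 0.95 [0.5884 0.3529 0.1432] [69.6 40.  93. ]
leg_far 0.89 [0.4181 0.3031 0.1432] [  11.  -127.6   96.4]
square 0.95 [0.6576 0.3399 0.1332] [ 60.2 109.8 101.8]
square 0.92 [0.3359 0.2787 0.1332] [ -17.5 -208.2  108.1]
square_grip 0.96 [0.6706 0.3372 0.1792] [ 57.8 122.1  55.6]
square_grip 0.62 [0.5462 0.2867 0.1792] [ 1.   0.5 58.2]
linear tool mm [-427.7  131.   -13.1] rot deg [-1.09  0.57 12.45] in tgt frame [-389.2  220.4  -13.8]
"linear": [[-33, 10, -1], [-33, 11, -1], [-33, 11, -1], [-32, 12, -1], [-32, 12, -1], [-32, 13, -1], [-32, 13, -1], [-31, 14, -1], [-31, 14, -1], [-31, 15, -1], [-31, 15, -1], [-30, 16, -1], [-30, 16, -1]] 
"rot": [[-0.1, 0.0, 1.0], [-0.1, 0.0, 1.0], [-0.1, 0.0, 1.0], [-0.1, 0.0, 1.0], [-0.1, 0.0, 1.0], [-0.1, 0.0, 1.0], [-0.1, 0.0, 1.0], [-0.1, 0.0, 1.0], [-0.1, 0.0, 1.0], [-0.1, 0.0, 1.0], [-0.1, 0.0, 1.0], [-0.1, 0.0, 1.0], [-0.1, 0.0, 1.0]]
```

The far leg end sits at (70,40) mm from the TCP, as it must, so the grip is centred. Travelling to above the corner.

Emit:
{"name": "drive_tool", "arguments": {"linear": [[-25,8,-1],[-32,11,-1],[-32,11,-1],[-32,12,-1],[-32,12,-1],[-32,13,-1],[-32,13,-1],[-31,14,-1],[-31,14,-1],[-31,15,-1],[-31,15,-1],[-20,12,-1],[-10,6,-1],[0,0,0],[0,0,0]], "rot": [[-0.1,0,1],[-0.1,0,1],[-0.1,0,1],[-0.1,0,1],[-0.1,0,1],[-0.1,0,1],[-0.1,0,1],[-0.1,0,1],[-0.1,0,1],[-0.1,0,1],[-0.1,0,1],[-0.1,0,0.5],[0,0,0],[0,0,0],[0,0,0]], "hand": [0,0,0,0,0,0,0,0,0,0,0,0,0,0,0]}}

```text
t: 10.3
tcp_pos: [0.645, -0.1209, 0.2354]
tool_rot: [0.792, 0.61, -0.01, -0.004]
force: [0.3, 1.0, -3.3]
finger_gap: 0.199
```

```bash
cat >> h.py <<'E'
O=np.array([.6885,-.2242]);CY=74.6
def st():
    s=manip.sense();a=np.radians(CY);x=np.array([np.cos(a),np.sin(a)]);y=np.array([-x[1],x[0]])
    p=np.array(s['tcp_pos']);F=np.array(s['force']);d=p[:2]-O;ty=R.from_quat(s['tool_rot']).as_matrix()
    print('t',s['t'],'case xy of square',((d@x)*1000-40).round(1),((d@y)*1000-40).round(1),'under z',(p[2]*1000-104.2).round(1),'F case',(F[:2]@x).round(1),(F[:2]@y).round(1),F[2].round(1),'yaw err',(np.degrees(np.arctan2(ty[1,1],ty[0,1]))-CY+90).round(2),'tz',ty[:,2].round(4),'T',np.round(s['ft_torque'],2))
E
python3 - <<'E'
from h import *
st()
go([.6555,-.1477,.14],-15.4)
E
```

```text
t 10.3 case xy of square 48.0 29.3 under z 131.2 F case 1.0 0.0 -3.3 yaw err 0.63 tz [-0.0198 -0.0064 -0.9998] T [ 0.06 -0.02  0.  ]
linear tool mm [-22.1  18.6  95.3] rot deg [-1.    0.65  0.64] in tgt frame [-23.   17.2  95.4]
```

Emit:
{"name": "drive_tool", "arguments": {"linear": [[-5,4,6],[-5,4,12],[-4,4,14],[-4,3,14],[0,0,14],[0,0,10],[0,0,6],[0,0,0],[0,0,0]], "rot": [[-0.5,0.3,0.3],[-0.4,0.3,0.3],[0,0,0],[0,0,0],[0,0,0],[0,0,0],[0,0,0],[0,0,0],[0,0,0]], "hand": [0,0,0,0,0,0,0,0,0]}}

```text
t: 11.05
tcp_pos: [0.6524, -0.1321, 0.1491]
tool_rot: [0.792, 0.611, -0.002, -0.006]
force: [1.1, 0.0, -3.0]
finger_gap: 0.202
```

Run:
```python
from h import *
st()
go([.6555,-.1477,.114],-15.4)
```

```text
t 11.05 case xy of square 39.2 19.3 under z 44.9 F case 0.3 -1.1 -3.0 yaw err 0.69 tz [-0.01    0.0067 -0.9999] T [-0.03 -0.04 -0.04]
linear tool mm [-14.4   7.4  34.9] rot deg [-0.65 -0.22  0.69] in tgt frame [-14.2   7.2  35.1]
```

Emit:
{"name": "drive_tool", "arguments": {"linear": [[-4,2,6],[-4,2,8],[-4,2,8],[-1,0,6],[0,0,3],[0,0,1],[0,0,0]], "rot": [[-0.6,-0.2,0.7],[0,0,0.1],[0,0,0],[0,0,0],[-0.3,0,0],[0,0,0],[0,0,0]], "hand": [0,0,0,0,0,0,0]}}

```text
t: 11.63
tcp_pos: [0.6563, -0.1485, 0.1157]
tool_rot: [0.797, 0.605, 0.003, 0.004]
force: [-0.9, 0.1, -3.0]
finger_gap: 0.199
```

Run:
```python
from h import *
st()
go([.6555,-.1477,.111],-15.4)
save('w4',cams.snapshot('wrist'),1.25)
```

```text
t 11.6333 case xy of square 24.4 11.1 under z 11.5 F case -0.1 0.9 -3.0 yaw err -0.2 tz [ 0.0098 -0.0034 -0.9999] T [-0.03  0.01  0.01]
linear tool mm [ 0.5 -1.1  4.7] rot deg [ 0.6   0.04 -0.2 ] in tgt frame [ 0.5 -1.   4.7]
```

View pics/w4.png

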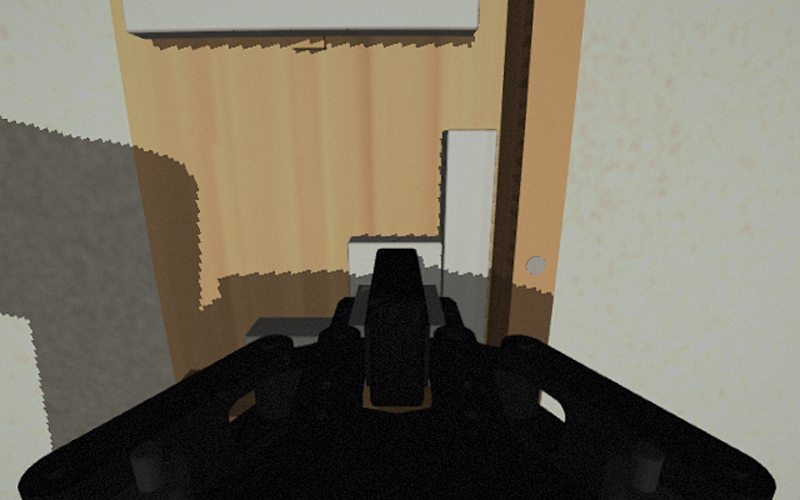

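The square is between the cheek (bottom) and the rail (right, leg at px 470, rail face at 505), parallel with a small gap. Lowering and approaching the rail.

Emit:
{"name": "drive_tool", "arguments": {"linear": [[0,0,2],[0,2,1],[0,3,0],[0,2,0],[0,0,0]], "rot": [[0.6,0,-0.2],[0,0,0],[0,0,0],[0,0,0],[0,0,0]], "hand": [0,0,0,0,0]}}

```text
t: 12.1
tcp_pos: [0.6645, -0.1503, 0.1138]
tool_rot: [0.795, 0.606, 0.0, 0.001]
force: [0.1, -0.0, -2.8]
finger_gap: 0.202
```

Run:
```python
from h import *
st();go([.6555,-.1477,.111],-15.4)
```

```text
t 12.1 case xy of square 24.8 2.8 under z 9.6 F case 0.0 -0.1 -2.8 yaw err 0.05 tz [ 9.0e-04 -1.1e-03 -1.0e+00] T [-0.02  0.02  0.01]
linear tool mm [ 0.2 -9.4  2.8] rot deg [0.06 0.05 0.05] in tgt frame [ 0.1 -9.4  2.8]
```

Emit:
{"name": "drive_tool", "arguments": {"linear": [[0,1,1],[0,1,1],[0,1,0],[0,1,0],[0,1,0]], "rot": [[0,0,0],[0,0,0],[0,0,0],[0,0,0],[0,0,0]], "hand": [0,0,0,0,0]}}

```text
t: 12.52
tcp_pos: [0.6657, -0.1502, 0.1111]
tool_rot: [0.795, 0.606, -0.003, -0.004]
force: [-2.2, 0.8, -2.6]
finger_gap: 0.203
```

Run:
```python
from h import *
st()
```

```text
t 12.5167 case xy of square 25.3 1.6 under z 6.9 F case 0.2 2.3 -2.6 yaw err 0.06 tz [-0.0104  0.0025 -0.9999] T [ 0.05  0.64 -0.04]
```

Emit:
{"name": "drive_tool", "arguments": {"linear": [[-2,1.5,0],[-2,1.5,0],[-2,1.5,0],[-2,1.5,0],[-1,1.5,0]], "rot": [[-0.6,0,0],[-0.4,0,0],[-0.3,0,0],[-0.3,0,0],[-0.3,0,0]], "hand": [0,0,0,0,0]}}

```text
t: 12.93
tcp_pos: [0.6643, -0.1517, 0.1106]
tool_rot: [0.795, 0.606, 0.005, -0.004]
force: [-5.3, 1.7, 0.1]
finger_gap: 0.2
```

Run:
```python
from h import *
st();go([.6605,-.1750,.1111],-15.4)
```

```text
t 12.9333 case xy of square 23.4 2.5 under z 6.4 F case 0.2 5.6 0.1 yaw err 0.02 tz [ 0.0039  0.0121 -0.9999] T [ 0.14  0.99 -0.12]
linear tool mm [-23.4   2.5  -0.8] rot deg [ 0.03 -0.73  0.02] in tgt frame [-23.5   2.5  -0.5]
```

Emit:
{"name": "drive_tool", "arguments": {"linear": [[-2,0,-1.5],[-4,0.5,-0.5],[-4,0.5,0],[-4,1,0],[-3,1,0]], "rot": [[0,-0.8,0],[0,-0.4,0],[-0.2,-0.2,0],[-0.2,0,0],[-0.2,0,0]], "hand": [0,0,0,0,0]}}

```text
t: 13.35
tcp_pos: [0.66, -0.1664, 0.1112]
tool_rot: [0.795, 0.607, -0.003, 0.004]
force: [-1.9, 4.9, -1.5]
finger_gap: 0.199
```

Run:
```python
from h import *
st();go([.6605,-.1750,.1111],-15.4)
```

```text
t 13.35 case xy of square 8.2 2.8 under z 7.0 F case 4.2 3.1 -1.5 yaw err 0.08 tz [ 3.e-04 -1.e-02 -1.e+00] T [ 1.11  0.43 -0.2 ]
linear tool mm [-8.2  2.7  0.2] rot deg [0.17 0.55 0.08] in tgt frame [-8.2  2.7  0.1]
```

Emit:
{"name": "drive_tool", "arguments": {"linear": [[-3,1.5,0],[-3,1.5,0],[-3,1.5,0],[-2.5,1.5,0]], "rot": [[0,0.4,0],[-0.2,0.2,0],[-0.2,0.2,0],[-0.2,0.2,0]], "hand": [0,0,0,0]}}

```text
t: 13.68
tcp_pos: [0.6589, -0.1722, 0.111]
tool_rot: [0.797, 0.604, 0.009, -0.008]
force: [-3.3, 8.6, 2.0]
finger_gap: 0.201
```

Run:
```python
from h import *
st();go([.6605,-.1750,.1111],-15.4)
```

```text
t 13.6833 case xy of square 2.3 2.3 under z 6.8 F case 7.4 5.5 2.0 yaw err -0.24 tz [ 0.0045  0.0234 -0.9997] T [1.22 0.83 0.12]
linear tool mm [-2.3  2.3 -0.1] rot deg [-0.11 -1.36 -0.24] in tgt frame [-2.3  2.3 -0.1]
```

Emit:
{"name": "drive_tool", "arguments": {"linear": [[-2,1.5,-0.5],[-2,1.5,-0.3],[-2,1.5,0]], "rot": [[0,-0.9,-0.2],[0,-0.4,0],[0,0,0]], "hand": [0,0,0]}}

```text
t: 13.93
tcp_pos: [0.6591, -0.1745, 0.1108]
tool_rot: [0.797, 0.604, 0.001, -0.008]
force: [-3.7, 9.4, 2.8]
finger_gap: 0.201
```

Run:
```python
from h import *
st();go([.6605,-.1750,.1111],-15.4)
```

```text
t 13.9333 case xy of square 0.1 1.6 under z 6.6 F case 8.1 6.1 2.8 yaw err -0.23 tz [-0.0083  0.013  -0.9999] T [ 1.43  0.59 -0.02]
linear tool mm [-0.1  1.5 -0.3] rot deg [-0.66 -0.59 -0.23] in tgt frame [-0.1  1.5 -0.3]
```

Emit:
{"name": "drive_tool", "arguments": {"linear": [[-2,2,-1],[-2,2,-0.7],[-2,2,-0.4]], "rot": [[-0.6,-0.5,-0.2],[-0.2,-0.2,0],[0,0,0]], "hand": [0,0,0]}}

```text
t: 14.18
tcp_pos: [0.6592, -0.1747, 0.1109]
tool_rot: [0.797, 0.605, 0.0, -0.009]
force: [-5.1, 7.9, 2.0]
finger_gap: 0.201
```

Run:
```python
from h import *
st();go([.6605,-.1750,.1111],-15.4)
m=cams.camera_model('wrist');a=cams.snapshot('wrist');save('w5',a,1.25);np.save('w5m.npy',m,allow_pickle=True)
for r in cams.spot_point('cheek_end','wrist')[:2]:print(r['score'],r['at'],onz(r['at'],.04,m))
```

```text
t 14.1833 case xy of square -0.0 1.4 under z 6.7 F case 6.2 7.0 2.0 yaw err -0.2 tz [-0.0096  0.0141 -0.9999] T [1.24 0.62 0.06]
linear tool mm [ 0.   1.3 -0.2] rot deg [-0.75 -0.63 -0.2 ] in tgt frame [ 0.   1.3 -0.2]
0.69 [98.9, 309.4] [[ 0.53227962 -0.17925552  0.04      ]]
```

View pics/w5.png

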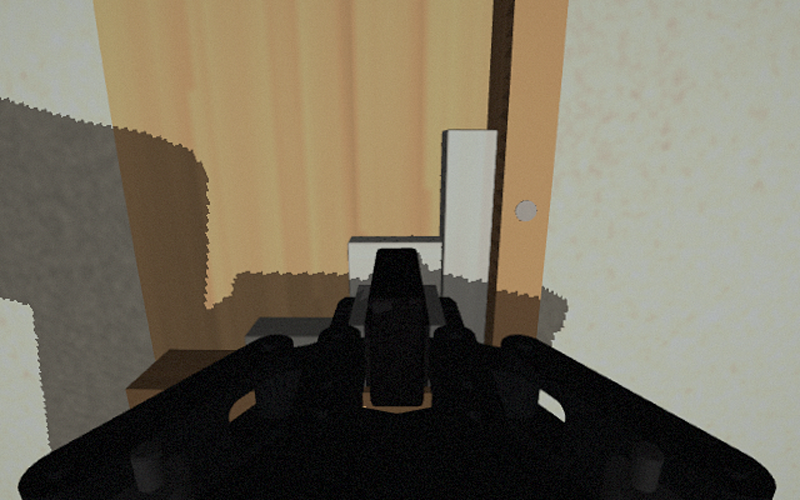

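Emit:
{"name": "drive_tool", "arguments": {"linear": [[-1,1,-1],[-1,1,-1],[-1,1,-1]], "rot": [[-1.2,-1,-0.2],[-1.2,-1,-0.2],[-1.2,-1,-0.2]], "hand": [0,0,0]}}

```text
t: 14.53
tcp_pos: [0.6563, -0.1703, 0.111]
tool_rot: [0.795, 0.606, -0.001, 0.02]
force: [-4.5, 10.2, 5.5]
finger_gap: 0.203
```

Run:
```python
from h import *
st();go([.6605,-.1750,.1111],-15.4)
```

```text
t 14.5333 case xy of square 3.4 5.4 under z 6.8 F case 8.6 7.0 5.5 yaw err 0.02 tz [ 0.0226 -0.0336 -0.9992] T [ 2.3   1.37 -0.26]
linear tool mm [-3.4  5.3  0.2] rot deg [1.76 1.51 0.  ] in tgt frame [-3.4  5.3 -0.1]
```

Emit:
{"name": "drive_tool", "arguments": {"linear": [[-2.5,3.5,-1],[-1.5,2.5,-0.5],[-1.5,2,0],[-1.5,2,0]], "rot": [[1.0,0.9,0],[0,0,0],[-0.2,-0.2,0],[-0.3,-0.3,0]], "hand": [0,0,0,0]}}

```text
t: 14.87
tcp_pos: [0.6584, -0.1727, 0.1121]
tool_rot: [0.796, 0.605, -0.003, 0.004]
force: [-5.2, 9.8, 3.5]
finger_gap: 0.201
```

Run:
```python
from h import *
st();go([.6605,-.1750,.1111],-15.4)
```

```text
t 14.8667 case xy of square 1.6 2.7 under z 7.9 F case 8.1 7.6 3.5 yaw err -0.12 tz [ 2.0e-04 -8.7e-03 -1.0e+00] T [1.77 0.86 0.03]
linear tool mm [-1.6  2.7  1.1] rot deg [ 0.14  0.48 -0.13] in tgt frame [-1.6  2.7  1. ]
```

Emit:
{"name": "drive_tool", "arguments": {"linear": [[-2.5,2.5,0],[-3,3,0],[-3,3,0]], "rot": [[-0.2,0,0],[-0.4,-0.2,0],[-0.4,-0.3,0]], "hand": [0,0,0], "force": 120}}

```text
t: 15.12
tcp_pos: [0.6585, -0.1735, 0.1122]
tool_rot: [0.797, 0.604, -0.001, -0.001]
force: [-5.6, 13.0, 4.5]
finger_gap: 0.191
```

Run:
```python
from h import *
st();go([.6605,-.1750,.1111],-15.4)
```

```text
t 15.1167 case xy of square 0.9 2.3 under z 8.0 F case 11.0 8.9 4.5 yaw err -0.26 tz [-2.2e-03 -3.0e-04 -1.0e+00] T [2.17 0.96 0.21]
linear tool mm [-0.9  2.3  1.1] rot deg [-0.12  0.05 -0.26] in tgt frame [-0.9  2.3  1.1]
```

Emit:
{"name": "drive_tool", "arguments": {"linear": [[-3,3.5,-0.5],[-3,3.5,-0.5],[-3,3.5,-0.5],[-3,3.5,-0.5]], "rot": [[-0.3,-0.3,0],[-0.4,-0.3,0],[-0.4,-0.3,0],[-0.4,-0.3,0]], "hand": [0,0,0,0]}}

```text
t: 15.45
tcp_pos: [0.6593, -0.174, 0.1124]
tool_rot: [0.797, 0.604, -0.003, -0.005]
force: [-5.8, 11.6, 3.0]
finger_gap: 0.193
```

Run:
```python
from h import *
st();go([.6605,-.1750,.1111],-15.4)
```

```text
t 15.45 case xy of square 0.7 1.5 under z 8.2 F case 9.7 8.7 3.0 yaw err -0.28 tz [-0.0104  0.0036 -0.9999] T [2.12 0.92 0.22]
linear tool mm [-0.6  1.5  1.3] rot deg [-0.63 -0.04 -0.28] in tgt frame [-0.7  1.4  1.3]
```

Emit:
{"name": "drive_tool", "arguments": {"linear": [[-4,4.5,-0.5],[-4.5,5,-0.5],[-4.5,5,-0.5]], "rot": [[-0.8,-0.3,0],[-0.7,-0.4,0],[-0.6,-0.4,0]], "hand": [0,0,0]}}

```text
t: 15.7
tcp_pos: [0.6594, -0.1744, 0.1124]
tool_rot: [0.797, 0.604, -0.002, -0.007]
force: [-7.2, 16.4, 5.2]
finger_gap: 0.197
```

Run:
```python
from h import *
st();go([.6605,-.1750,.1111],-15.4)
```

```text
t 15.7 case xy of square 0.3 1.3 under z 8.2 F case 13.9 11.3 5.2 yaw err -0.31 tz [-0.0111  0.0084 -0.9999] T [2.69 1.27 0.18]
linear tool mm [-0.3  1.3  1.3] rot deg [-0.74 -0.29 -0.31] in tgt frame [-0.3  1.2  1.3]
```

Emit:
{"name": "drive_tool", "arguments": {"linear": [[-4.5,6,-0.5],[-4.5,6,-0.5],[-4.5,6,-0.5],[-4.5,6,-0.5]], "rot": [[-1,-0.6,0],[-0.9,-0.5,0],[-0.9,-0.5,0],[-0.9,-0.5,0]], "hand": [0,0,0,0]}}

```text
t: 16.03
tcp_pos: [0.6594, -0.1742, 0.1122]
tool_rot: [0.797, 0.604, -0.003, -0.006]
force: [-10.0, 16.6, 7.8]
finger_gap: 0.189
```

Run:
```python
from h import *
st();go([.6605,-.1750,.1111],-15.4)
m=cams.camera_model('wrist');cams.snapshot('wrist')
for l,z in (('cheek_end',.04),('leg_far',.016),('rail',0)):
  for r in cams.spot_point(l,'wrist')[:2]:
    w=onz(r['at'],z,m)[0];a=np.radians(CY);x=np.array([np.cos(a),np.sin(a)]);y=np.array([-x[1],x[0]]);print(l,r['score'],r['at'],(w[:2]-O)@x,(w[:2]-O)@y)
st()
```

```text
t 16.0333 case xy of square 0.5 1.3 under z 8.0 F case 13.4 14.1 7.8 yaw err -0.31 tz [-0.0121  0.0051 -0.9999] T [2.95 1.67 0.17]
linear tool mm [-0.5  1.3  1.1] rot deg [-0.75 -0.1  -0.31] in tgt frame [-0.5  1.2  1.1]
cheek_end 0.6 [101.8, 309.2] 0.0008389584892372695 0.16227257375139537
cheek_end 0.57 [378.0, 274.8] 0.023705432668491504 0.009961332101029926
leg_far 0.66 [395.5, 101.0] 0.11132769735271317 0.0006176325262997294
rail 0.8 [376.5, 269.8] 0.003973277024343959 0.002798150805940037
t 16.2333 case xy of square 0.5 1.3 under z 8.1 F case 13.3 14.8 8.3 yaw err -0.3 tz [-0.0121  0.0051 -0.9999] T [2.91 1.64 0.16]
```

Emit:
{"name": "drive_tool", "arguments": {"linear": [[-4.5,6,-2],[-4.5,6,-2],[-4.5,6,-2]], "rot": [[-0.9,-0.5,0],[-0.9,-0.5,0],[-0.9,-0.5,0]], "hand": [0,0,0]}}

```text
t: 16.48
tcp_pos: [0.6595, -0.1742, 0.1123]
tool_rot: [0.797, 0.604, -0.004, -0.006]
force: [-7.6, 16.1, 1.1]
finger_gap: 0.191
```

Run:
```python
from h import *
st()
```

```text
t 16.4833 case xy of square 0.5 1.2 under z 8.1 F case 13.5 11.6 1.1 yaw err -0.33 tz [-0.0131  0.0043 -0.9999] T [2.84 1.36 0.18]
```

Emit:
{"name": "drive_tool", "arguments": {"linear": [[-4.5,6.5,-2],[-4.5,6.5,-2],[-4.5,6.5,-2],[-4.5,6.5,-2],[-4.5,6.5,-2],[-4.5,6.5,-2],[-4.5,6.5,-2],[-4.5,6.5,-2]], "rot": [[-1,-0.6,0],[-1,-0.6,0],[-1,-0.5,0],[-1,-0.5,0],[-1,-0.5,0],[-1,-0.5,0],[-1,-0.5,0],[-1,-0.5,0]], "hand": [0,0,0,0,0,0,0,0]}}

```text
t: 17.15
tcp_pos: [0.6597, -0.1739, 0.1122]
tool_rot: [0.797, 0.604, -0.006, -0.005]
force: [-8.6, 15.1, 2.3]
finger_gap: 0.195
```

Run:
```python
from h import *
st()
```

```text
t 17.15 case xy of square 0.9 1.1 under z 8.0 F case 12.2 12.3 2.3 yaw err -0.35 tz [-1.540e-02  3.000e-04 -9.999e-01] T [2.95 1.48 0.23]
```

Emit:
{"name": "drive_tool", "arguments": {"linear": [[-5,6.5,-2.2],[-5,6.5,-2.2],[-5,6.5,-2.2],[-5,6.5,-2.2],[-5,6.5,-2.2],[-5,6.5,-2.2],[-5,6.5,-2.2],[-5,6.5,-2.2]], "rot": [[-1.4,-0.3,0],[-1.4,-0.3,0],[-1.3,-0.3,0],[-1.3,-0.3,0],[-1.3,-0.3,0],[-1.3,-0.3,0],[-1.3,-0.3,0],[-1.3,-0.3,0]], "hand": [0,0,0,0,0,0,0,0]}}

```text
t: 17.82
tcp_pos: [0.6563, -0.1753, 0.1116]
tool_rot: [0.797, 0.604, 0.016, 0.001]
force: [-5.2, 16.2, 1.8]
finger_gap: 0.194
```

Run:
```python
from h import *
st()
save('w6',cams.snapshot('wrist'),1.25); b=cams.snapshot('scene'); save('sc6',b[225:335,235:405],4.5)
st()
```

```text
t 17.8167 case xy of square -1.4 4.0 under z 7.4 F case 14.3 9.3 1.8 yaw err -0.29 tz [ 0.0264  0.0175 -0.9995] T [3.   2.49 0.27]
t 17.9167 case xy of square -1.5 4.0 under z 7.5 F case 13.6 10.4 1.9 yaw err -0.31 tz [ 0.0263  0.0176 -0.9995] T [3.08 2.39 0.35]
```

View pics/sc6.png

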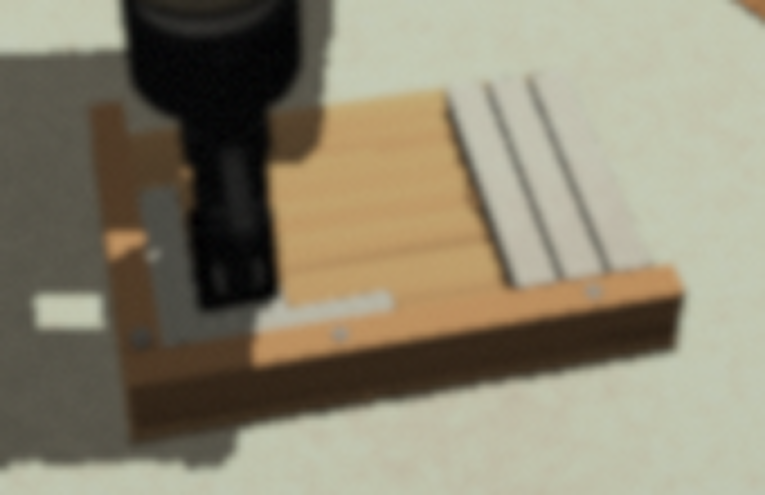

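The scene crop shows the square seated against the rail and the cheek, with no visible gap along the cheek leg. The tool tilted in that last hold, though, so I'll straighten it and repeat a clean hold.

Run:
```python
from h import *
go([.6605,-.1750,.1111],-15.7)
```

```text
linear tool mm [1.5 3.9 0.7] rot deg [ 1.18 -1.38  0.01] in tgt frame [1.5 3.9 0.6]
```

Emit:
{"name": "drive_tool", "arguments": {"linear": [[-3,4,-2],[-4,5,-2],[-4.5,6,-2]], "rot": [[0.8,-1,0],[-0.3,-0.6,0],[-0.8,-0.4,0]], "hand": [0,0,0]}}

```text
t: 18.17
tcp_pos: [0.6588, -0.1751, 0.1127]
tool_rot: [0.797, 0.604, 0.002, -0.007]
force: [-11.0, 15.6, 2.6]
finger_gap: 0.194
```

Run:
```python
from h import *
st();go([.6605,-.1750,.1111],-15.7)
```

```text
t 18.1667 case xy of square -0.5 1.6 under z 8.5 F case 12.1 14.8 2.6 yaw err -0.34 tz [-0.0056  0.0141 -0.9999] T [2.92 1.76 0.24]
linear tool mm [0.5 1.6 1.6] rot deg [-0.53 -0.69 -0.05] in tgt frame [0.5 1.6 1.6]
```

Emit:
{"name": "drive_tool", "arguments": {"linear": [[-4.5,6,-1.7],[-4.5,6,-1.7],[-4.5,6,-1.7],[-4.5,6,-1.7],[-4.5,6,-1.7],[-4.5,6,-1.7],[-4.5,6,-1.7]], "rot": [[-0.9,-0.8,0],[-0.9,-0.6,0],[-0.9,-0.5,0],[-0.9,-0.5,0],[-0.9,-0.5,0],[-0.9,-0.5,0],[-0.9,-0.5,0]], "hand": [0,0,0,0,0,0,0]}}

```text
t: 18.75
tcp_pos: [0.6593, -0.1745, 0.1124]
tool_rot: [0.797, 0.604, -0.002, -0.006]
force: [-7.6, 15.4, 2.5]
finger_gap: 0.194
```

Run:
```python
from h import *
st()
```

```text
t 18.75 case xy of square 0.1 1.3 under z 8.2 F case 12.8 11.4 2.5 yaw err -0.35 tz [-0.0115  0.0071 -0.9999] T [3.01 1.37 0.22]
```

Emit:
{"name": "drive_tool", "arguments": {"linear": [[-4.5,6,-1.7],[-4.5,6,-1.7],[-4.5,6,-1.7],[-4.5,6,-1.7],[-4.5,6,-1.7],[-4.5,6,-1.7],[-4.5,6,-1.7]], "rot": [[-0.9,-0.5,0],[-0.9,-0.5,0],[-0.9,-0.5,0],[-0.9,-0.5,0],[-0.9,-0.5,0],[-0.9,-0.5,0],[-0.9,-0.5,0]], "hand": [0,0,0,0,0,0,0]}}

```text
t: 19.33
tcp_pos: [0.6596, -0.1744, 0.1124]
tool_rot: [0.797, 0.604, -0.004, -0.007]
force: [-8.2, 15.5, 2.3]
finger_gap: 0.192
```

Run:
```python
from h import *
st()
m=cams.camera_model('wrist');cams.snapshot('wrist')
a=np.radians(CY);x=np.array([np.cos(a),np.sin(a)]);y=np.array([-x[1],x[0]])
for l,z in (('cheek_end',.04),('leg_far',.016)):
  for r in cams.spot_point(l,'wrist')[:1]:
    w=onz(r['at'],z,m)[0];print(l,r['score'],r['at'],(w[:2]-O)@x,(w[:2]-O)@y)
st()
```

```text
t 19.3333 case xy of square 0.3 1.1 under z 8.2 F case 12.8 12.0 2.3 yaw err -0.34 tz [-0.0148  0.0063 -0.9999] T [3.   1.26 0.25]
cheek_end 0.7 [101.8, 308.1] 0.0011256421908849429 0.16251654955913272
leg_far 0.68 [393.2, 101.8] 0.11075845712835025 0.0017616131711766687
t 19.4833 case xy of square 0.3 1.1 under z 8.2 F case 12.7 12.6 2.9 yaw err -0.34 tz [-0.0148  0.0063 -0.9999] T [2.94 1.36 0.22]
```

Held at about 12/12 N for more than 1 s. Friction could be carrying part of that, so I'll add a slightly firmer hold for margin.

Emit:
{"name": "drive_tool", "arguments": {"linear": [[-5.5,7,-2.2],[-6,8,-2.4],[-6,8,-2.4],[-6,8,-2.4]], "rot": [[-1.1,-0.6,0],[-1.2,-0.6,0],[-1.2,-0.6,0],[-1.1,-0.6,0]], "hand": [0,0,0,0]}}

```text
t: 19.82
tcp_pos: [0.6599, -0.1747, 0.1125]
tool_rot: [0.797, 0.604, -0.004, -0.009]
force: [-10.6, 19.6, 2.8]
finger_gap: 0.196
```

Run:
```python
from h import *
st()
```

```text
t 19.8167 case xy of square 0.2 0.7 under z 8.3 F case 16.1 15.4 2.8 yaw err -0.34 tz [-0.0175  0.0087 -0.9998] T [3.46 1.6  0.32]
```

Emit:
{"name": "drive_tool", "arguments": {"linear": [[-6,8,-2.5],[-6,8,-2.5],[-6,8,-2.5],[-6,8,-2.5],[-6,8,-2.5],[-6,8,-2.5],[-6,8,-2.5],[-6,8,-2.5],[-6,8,-2.5],[-6,8,-2.5],[-6,8,-2.5],[-6,8,-2.5],[-6,8,-2.5]], "rot": [[-1.2,-0.7,0],[-1.2,-0.7,0],[-1.2,-0.6,0],[-1.2,-0.6,0],[-1.2,-0.6,0],[-1.2,-0.6,0],[-1.2,-0.6,0],[-1.2,-0.6,0],[-1.2,-0.6,0],[-1.2,-0.6,0],[-1.2,-0.6,0],[-1.2,-0.6,0],[-1.2,-0.6,0]], "hand": [0,0,0,0,0,0,0,0,0,0,0,0,0]}}

```text
t: 20.9
tcp_pos: [0.6606, -0.1752, 0.1128]
tool_rot: [0.797, 0.604, -0.006, -0.013]
force: [-11.1, 18.3, 2.6]
finger_gap: 0.195
```

Run:
```python
from h import *
st()
```

```text
t 20.9 case xy of square -0.1 -0.1 under z 8.6 F case 14.7 15.6 2.6 yaw err -0.29 tz [-0.0251  0.0142 -0.9996] T [3.42 1.72 0.12]
```

Released after another ~1.2 s at about 15/15 N. Backing out away from both faces, then lifting.

Emit:
{"name": "drive_tool", "arguments": {"linear": [[2,-2,-0.5],[3,-3,-0.5],[4,-3,-1],[4,-2,-1],[2,0,-6],[0,0,-14],[0,0,-20],[0,0,-22],[0,0,-22],[0,0,-16],[0,0,-8],[0,0,0],[0,0,0]], "rot": [[0,0,0],[0,0,0],[0,0,0],[0,0,0],[0,0,0],[0,0,0],[0,0,0],[0,0,0],[0,0,0],[0,0,0],[0,0,0],[0,0,0],[0,0,0]], "hand": [0,0,0,0,0,0,0,0,0,0,0,0,0]}}

```text
t: 21.98
tcp_pos: [0.6645, -0.1668, 0.2403]
tool_rot: [0.798, 0.603, 0.001, 0.003]
force: [0.8, -0.3, -2.9]
finger_gap: 0.197
```

Run:
```python
from h import *
st()
s=manip.sense();R0=R.from_quat(s['tool_rot'])
m=cams.camera_model('wrist');a=cams.snapshot('wrist');save('w7',a,1.25);np.save('w7m.npy',m,allow_pickle=True)
z=s['tcp_pos'][2]-.1042
for l,h in dict(leg_near=.01,leg_far=.01,square=0).items():
    for r in cams.spot_point(l,'wrist')[:2]:
        w=onz(r['at'],z+h,m)[0]; print(l,round(r['score'],2),(R0.inv().apply(w-s['tcp_pos'])*1000).round(1))
for r in cams.spot_point('cheek_end','wrist')[:2]:
    w=onz(r['at'],.04,m)[0];a=np.radians(CY);x=np.array([np.cos(a),np.sin(a)]);y=np.array([-x[1],x[0]]);print(r['score'],r['at'],(w[:2]-O)@x,(w[:2]-O)@y)
```

```text
t 21.9833 case xy of square 9.0 -1.7 under z 136.1 F case -0.1 -0.9 -2.9 yaw err -0.45 tz [ 0.0049 -0.0031 -1.    ] T [ 0.    0.02 -0.01]
leg_near 0.71 [-27.7  40.9  94.5]
leg_far 0.69 [70.2 40.  94.3]
square 0.82 [-41.2  40.  104.5]
0.88 [184.7, 235.9] -0.0008851565724219829 0.16447642447677502
```

View pics/w7.png

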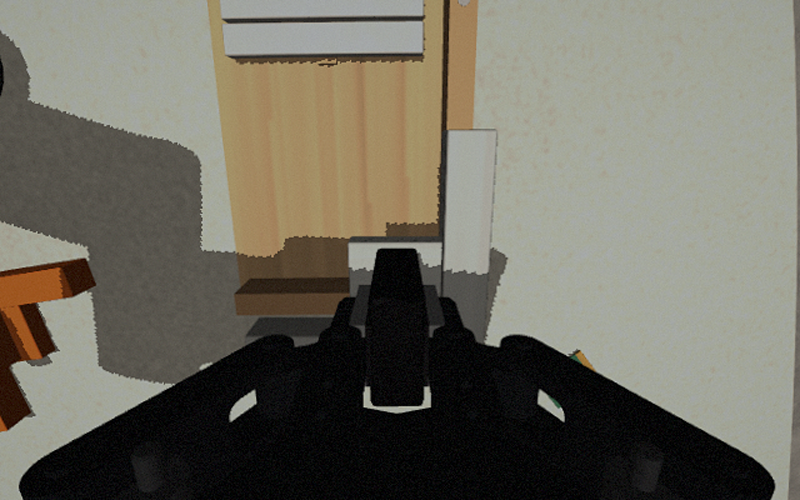

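Run:
```python
from h import *
m=np.load('w7m.npy',allow_pickle=True).item()
im=cv2.imread('pics/w7.png'); g=cv2.cvtColor(im,cv2.COLOR_BGR2GRAY).astype(float);g=cv2.GaussianBlur(g,(5,1),0)
cols=np.arange(242,340,3)
for lo,hi,z,n in ((284,300,.04,'inner top edge'),(270,286,.006,'inner bottom edge')):
    G=np.diff(g[lo:hi],axis=0); rows=[lo+.5+np.abs(G[:,c]).argmax() for c in cols]
    P=onz(np.c_[cols+.5,np.array(rows)+.5]/1.25,z,m)[:,:2]
    a=np.radians(CY);x=np.array([np.cos(a),np.sin(a)]);y=np.array([-x[1],x[0]]);Q=np.c_[(P-O)@x,(P-O)@y]*1000
    k=np.polyfit(Q[:,1],Q[:,0],1);e=Q[:,0]-np.polyval(k,Q[:,1]);ok=abs(e)<1.5;k=np.polyfit(Q[ok,1],Q[ok,0],1)
    print(n,'slope',k.round(4),'y range',Q[:,1].min().round(),Q[:,1].max().round(),rows[::6])
st();go([.5516,.2814,.245],-7,n=13)
```

```text
inner top edge slope [-0.0035  0.2558] y range 81.0 155.0 [np.float64(285.5), np.float64(293.5), np.float64(293.5), np.float64(293.5), np.float64(292.5), np.float64(293.5)]
inner bottom edge slope [-0.0167  1.4434] y range 86.0 169.0 [np.float64(284.5), np.float64(278.5), np.float64(277.5), np.float64(277.5), np.float64(277.5), np.float64(276.5)]
t 22.2333 case xy of square 9.5 -0.4 under z 133.3 F case -0.2 0.0 -3.1 yaw err -0.43 tz [-3.e-04 -7.e-04 -1.e+00] T [0.02 0.02 0.03]
linear tool mm [ 399.9 -229.7   -7.8] rot deg [-0.01  0.04 -8.83] in tgt frame [ 430.4 -165.5   -7.5]
"linear": [[31, -18, -1], [31, -17, -1], [31, -17, -1], [31, -17, -1], [32, -16, -1], [32, -16, -1], [32, -15, -1], [32, -15, -1], [32, -15, -1], [32, -14, -1], [33, -14, -1], [33, -14, -1], [33, -13, -1]] 
"rot": [[-0.0, 0.0, -0.7], [-0.0, 0.0, -0.7], [-0.0, 0.0, -0.7], [-0.0, 0.0, -0.7], [-0.0, 0.0, -0.7], [-0.0, 0.0, -0.7], [-0.0, 0.0, -0.7], [-0.0, 0.0, -0.7], [-0.0, 0.0, -0.7], [-0.0, 0.0, -0.7], [-0.0, 0.0, -0.7], [-0.0, 0.0, -0.7], [-0.0, 0.0, -0.7]]
```

The cheek edge slope reads −0.004, which is square within the noise. Transport to the mat.

Emit:
{"name": "drive_tool", "arguments": {"linear": [[20,-12,-1],[31,-17,-1],[31,-17,-1],[31,-17,-1],[32,-16,-1],[32,-16,-1],[32,-15,-1],[32,-15,-1],[32,-15,-1],[32,-14,-1],[32,-14,-1],[28,-12,0],[14,-6,0],[6,0,0],[0,0,0],[0,0,0]], "rot": [[0,0,-0.7],[0,0,-0.7],[0,0,-0.7],[0,0,-0.7],[0,0,-0.7],[0,0,-0.7],[0,0,-0.7],[0,0,-0.7],[0,0,-0.7],[0,0,-0.7],[0,0,-0.7],[0,0,-0.7],[0,0,0],[0,0,0],[0,0,0],[0,0,0]], "hand": [0,0,0,0,0,0,0,0,0,0,0,0,0,0,0,0]}}

```text
t: 23.57
tcp_pos: [0.5495, 0.2647, 0.2305]
tool_rot: [0.75, 0.661, -0.011, -0.007]
force: [-0.4, -0.7, -3.4]
finger_gap: 0.197
```

Run:
```python
from h import *
print(manip.sense()['tcp_pos']);go([.554,.270,.14],-7)
```

```text
[0.5495424  0.26472128 0.2304935 ]
linear tool mm [ 6.4  6.  90.3] rot deg [-1.44  0.37 -0.25] in tgt frame [ 5.8  3.8 90.5]
```

Emit:
{"name": "drive_tool", "arguments": {"linear": [[2,1,8],[2,1,12],[1,1,14],[1,0,14],[0,0,12],[0,0,8],[0,0,4],[0,0,0],[0,0,0]], "rot": [[-1.2,0.3,0],[0,0,0],[0,0,0],[0,0,0],[0,0,0],[0,0,0],[0,0,0],[0,0,0],[0,0,0]], "hand": [0,0,0,0,0,0,0,0,0]}}

```text
t: 24.32
tcp_pos: [0.5586, 0.2589, 0.1512]
tool_rot: [0.755, 0.656, -0.004, -0.0]
force: [0.5, -0.1, -2.9]
finger_gap: 0.192
```

Run:
```python
from h import *
print(manip.sense()['tcp_pos']);go([.554,.270,.11],-7)
```

```text
[0.55859209 0.25892452 0.15116356]
linear tool mm [10.6 -5.8 41.1] rot deg [-0.36  0.34 -1.04] in tgt frame [10.4 -5.9 41.2]
```

Emit:
{"name": "drive_tool", "arguments": {"linear": [[4,-2,6],[4,-2,9],[3,-2,10],[0,0,7],[0,0,3],[0,0,1],[0,0,0]], "rot": [[-0.3,0.3,-1],[0,0,0],[0,0,0],[0,0,0],[0,0,0],[0,0,0],[0,0,0]], "hand": [0,0,0,0,0,0,0]}}

```text
t: 24.9
tcp_pos: [0.5546, 0.2725, 0.1131]
tool_rot: [0.748, 0.663, 0.001, 0.001]
force: [0.4, -0.1, -3.2]
finger_gap: 0.193
```

Run:
```python
from h import *
print(manip.sense()['tcp_pos']);go([.554,.270,.1085],-7)
```

```text
[0.5545805  0.27248887 0.11313112]
linear tool mm [-2.5 -0.3  4.6] rot deg [ 0.17 -0.07  0.1 ] in tgt frame [-2.5 -0.3  4.6]
```

Level and in place; lowering onto the mat gently.

Emit:
{"name": "drive_tool", "arguments": {"linear": [[0,0,1],[0,0,1],[0,0,1],[0,0,0.5],[0,0,0.5],[0,0,0]], "rot": [[0.2,0,0],[0,0,0],[0,0,0],[0,0,0],[0,0,0],[0,0,0]], "hand": [0,0,0,0,0,0]}}

```text
t: 25.4
tcp_pos: [0.5555, 0.2725, 0.1097]
tool_rot: [0.748, 0.663, 0.001, -0.0]
force: [0.0, -0.0, -2.5]
finger_gap: 0.196
```

Run:
```python
from h import *
s=manip.sense();print(s['tcp_pos'],s['force'],s['ft_torque'],R.from_quat(s['tool_rot']).as_matrix()[:,2])
```

```text
[0.55547304 0.27254953 0.10974254] [ 0.03085204 -0.00334545 -2.48051376] [ 0.00881807 -0.02330808 -0.01805885] [ 0.0015065   0.00190263 -0.99999706]
```

Emit:
{"name": "drive_tool", "arguments": {"linear": [[0,0,1],[0,0,1],[0,0,0.5],[0,0,0.5],[0,0,0]], "rot": [[0,0,0],[0,0,0],[0,0,0],[0,0,0],[0,0,0]], "hand": [0,0,0,0,0]}}

```text
t: 25.82
tcp_pos: [0.5558, 0.2726, 0.1084]
tool_rot: [0.748, 0.663, 0.002, 0.0]
force: [0.3, -1.1, -3.4]
finger_gap: 0.194
```

Run:
```python
from h import *
s=manip.sense();print(s['tcp_pos'],s['force'],s['ft_torque'],R.from_quat(s['tool_rot']).as_matrix()[:,2])
```

```text
[0.55582898 0.27256662 0.10838318] [ 0.34408995 -1.11293206 -3.42179679] [0.00532696 0.05755616 0.08133157] [ 0.00256171  0.00214578 -0.99999442]
```

Emit:
{"name": "drive_tool", "arguments": {"linear": [[0,0,1],[0,0,1],[0,0,1],[0,0,0.5]], "rot": [[0,0,0],[0,0,0],[0,0,0],[0,0,0]], "hand": [0,0,0,0]}}

```text
t: 26.15
tcp_pos: [0.5559, 0.2726, 0.1083]
tool_rot: [0.748, 0.663, 0.002, 0.0]
force: [-0.8, -0.5, 0.1]
finger_gap: 0.193
```

Run:
```python
from h import *
s=manip.sense();print(s['tcp_pos'],s['force'],s['ft_torque'],R.from_quat(s['tool_rot']).as_matrix()[:,2])
```

```text
[0.55589936 0.27264233 0.10827095] [-0.79862898 -0.46268963  0.14440281] [-0.19906951  0.33034445 -0.03821149] [ 0.00306395  0.00209016 -0.99999312]
```

Emit:
{"name": "drive_tool", "arguments": {"linear": [[0,0,0],[0,0,0],[0,0,0],[0,0,0],[0,0,0],[0,0,0],[0,0,-6],[0,0,-14],[0,0,-22],[0,0,-26],[0,0,-26],[0,0,-24],[0,0,-16],[0,0,-6],[0,0,0],[0,0,0]], "rot": [[0,0,0],[0,0,0],[0,0,0],[0,0,0],[0,0,0],[0,0,0],[0,0,0],[0,0,0],[0,0,0],[0,0,0],[0,0,0],[0,0,0],[0,0,0],[0,0,0],[0,0,0],[0,0,0]], "hand": [25,35,45,55,60,60,60,60,60,60,60,60,60,60,60,60], "force": 40}}

```text
t: 27.48
tcp_pos: [0.556, 0.2724, 0.2558]
tool_rot: [0.748, 0.663, 0.003, 0.001]
force: [-0.3, -0.6, -0.9]
finger_gap: 0.703
```

Run:
```python
from h import *
s=manip.sense();print(s['tcp_pos'],s['force'],s['finger_gap'])
m=cams.camera_model('wrist');cams.snapshot('wrist')
for l,z in dict(square=.004,square_grip=.05,leg_near=.014,leg_far=.014).items():
    for r in cams.spot_point(l,'wrist')[:2]: print(l,round(r['score'],2),np.round(r['at'],1),onz(r['at'],z,m).round(4)[0])
go([.63,-.10,.31],-15.4,n=13)
```

```text
[0.5559622  0.27236528 0.25583441] [-0.32690574 -0.58934133 -0.86573866] 0.702514762196511
square 0.9 [352.8 206.7] [0.593  0.2307 0.004 ]
square 0.73 [  8.6 254.6] [0.1791 0.2201 0.004 ]
square_grip 0.95 [568.2 101.4] [0.7901 0.3206 0.05  ]
square_grip 0.69 [314.5 182.5] [0.5555 0.2739 0.05  ]
leg_near 0.97 [353.  202.8] [0.5927 0.2383 0.014 ]
leg_near 0.92 [494.9 107.6] [0.7437 0.3204 0.014 ]
leg_far 0.65 [358.4 105.2] [0.6071 0.3383 0.014 ]
linear tool mm [-360.3  119.   -56.4] rot deg [ 0.15 -0.16  8.48] in tgt frame [-339.   170.7  -55.8]
"linear": [[-28, 9, -4], [-28, 9, -4], [-28, 10, -4], [-27, 10, -4], [-27, 10, -4], [-27, 11, -4], [-27, 11, -4], [-27, 11, -4], [-27, 12, -4], [-27, 12, -4], [-27, 12, -4], [-26, 13, -4], [-26, 13, -4]] 
"rot": [[0.0, -0.0, 0.7], [0.0, -0.0, 0.7], [0.0, -0.0, 0.7], [0.0, -0.0, 0.7], [0.0, -0.0, 0.7], [0.0, -0.0, 0.7], [0.0, -0.0, 0.7], [0.0, -0.0, 0.7], [0.0, -0.0, 0.7], [0.0, -0.0, 0.7], [0.0, -0.0, 0.7], [0.0, -0.0, 0.7], [0.0, -0.0, 0.7]]
```

The square lies on the mat where planned. Going back for a final unobstructed look at the corner.

Emit:
{"name": "drive_tool", "arguments": {"linear": [[-20,6,-4],[-28,9,-4],[-28,10,-4],[-27,10,-4],[-27,10,-4],[-27,11,-4],[-27,11,-4],[-27,11,-4],[-27,12,-4],[-27,12,-4],[-20,10,-2],[-10,4,0],[0,0,0],[0,0,0]], "rot": [[0,0,0.7],[0,0,0.7],[0,0,0.7],[0,0,0.7],[0,0,0.7],[0,0,0.7],[0,0,0.7],[0,0,0.7],[0,0,0.7],[0,0,0.7],[0,0,0.7],[0,0,0],[0,0,0],[0,0,0]], "hand": [60,60,60,60,60,60,60,60,60,60,60,60,60,60]}}

```text
t: 28.9
tcp_pos: [0.6136, -0.0522, 0.2809]
tool_rot: [0.792, 0.61, -0.008, -0.009]
force: [-0.9, -0.2, 0.2]
finger_gap: 0.704
```

Run:
```python
from h import *
print(manip.sense()['tcp_pos'])
m=cams.camera_model('wrist');a=cams.snapshot('wrist');t=cams.snapshot('top')
np.save('w8m.npy',m,allow_pickle=True);np.save('w8.npy',a)
c=np.zeros((400+0,640,3),np.uint8)
save('w8',a,1.25);save('top8',t)
print(cams.spot_point('cheek_end','wrist')[:1])
mt=cams.camera_model('top')
for l in ('speaker','can','driver'): 
    r=cams.spot_point(l,'top')[:1]; print(l,[onz(q['at'],0,mt).round(4) for q in r])
```

```text
[ 0.61358035 -0.05221917  0.28087642]
[{'at': [283.9, 294.9], 'score': 0.89}]
speaker []
can [array([[0.7529, 0.1425, 0.    ]])]
driver [array([[ 0.5349, -0.4181,  0.    ]])]
```

View pics/w8.png

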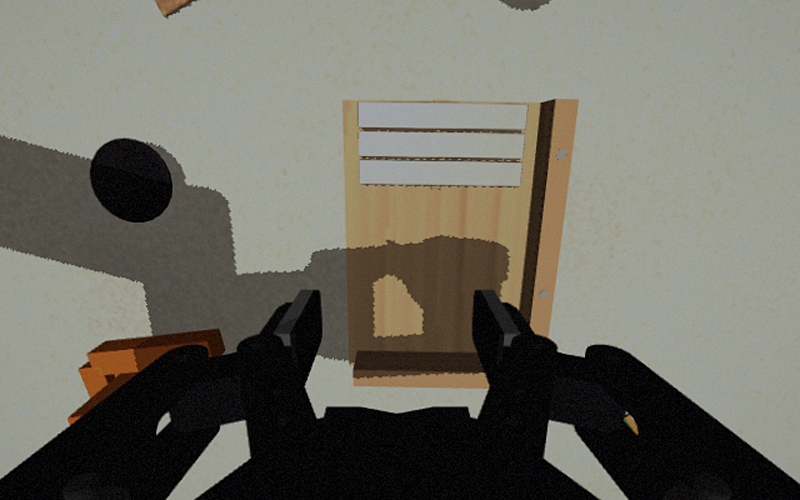

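View pics/top8.png

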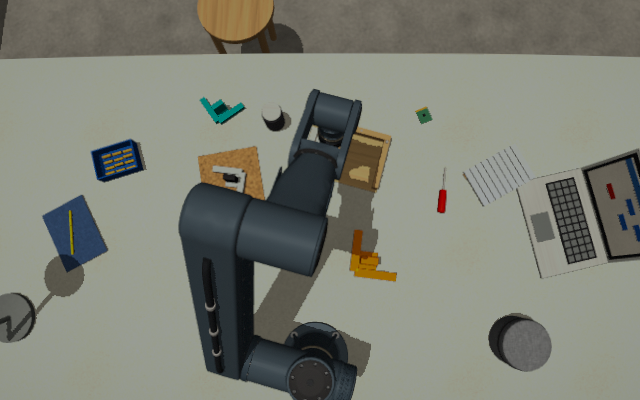

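Run:
```python
from h import *
m=np.load('w8m.npy',allow_pickle=True).item();g=cv2.cvtColor(np.load('w8.npy'),cv2.COLOR_RGB2GRAY).astype(float)
def edge(c0,c1,lo,hi,z,sgn):
    cols=np.arange(c0,c1);G=sgn*np.diff(g[lo:hi],axis=0);rows=[]
    for c in cols:
        v=G[:,c].clip(0);k=v.argmax();w=v[max(k-1,0):k+2];rows.append(lo+max(k-1,0)+(w*np.arange(len(w))).sum()/w.sum()+.5)
    P=onz(np.c_[cols,rows],z,m)[:,:2]
    for _ in range(4):
        k=np.polyfit(P[:,0],P[:,1],1);e=P[:,1]-np.polyval(k,P[:,0]);P=P[abs(e)<=max(2*e.std(),2e-4)]
    print(np.degrees(np.arctan(k[0])).round(3),(e.std()*1000).round(2),len(P),(P.mean(0)).round(4))
edge(292,412,143,154,.022,-1)   # key edge
edge(290,382,304,314,.04,1)     # cheek outer top edge (dark/bright sign either)
edge(290,382,304,314,.04,-1)
edge(290,382,292,306,.04,1)     # inner top edge
edge(290,382,275,290,.006,-1)   # bottom edge
```

```text
-15.441 0.17 109 [ 0.6503 -0.0343]
-15.187 0.13 78 [ 0.5893 -0.2146]
-14.815 3.84 92 [ 0.5888 -0.2122]
-11.193 0.57 80 [ 0.5904 -0.201 ]
-15.071 0.22 80 [ 0.5906 -0.1966]
```

```bash
python3 -c "
from station import order; print(order.sign_off())"
```

```text
the job is handed in; nothing more can be done
None
```

I pressed the square into the corner, laid it back on the mat and handed the job in at about t = 29 s of the 67 allowed; no verdict was reported.

**Square used:** the grey one on the mat. It is the smaller of the two grey ones; I left the orange and turquoise ones alone.

**Pressing:**
- I pushed the square onto the rail first, then slid it along to turn the cheek. The gripper stayed on the grip; nothing showed it touching the cheek.
- I held about 12 N on each face for roughly 1.3 s, then about 15 N on each for roughly 1.2 s. These are wrist forces, so friction may have carried part of the load on each face.
- In an earlier hold the tool tipped about 2°, so I straightened it and held again. During the later holds it was still tilted by about 1–1.5°, and the square rode up to 2 mm above the baseboard.

**Last checks:**
- **Cheek:** it started at about 0.11 rad. Measured against the key edges it is now 0.25–0.4° (about 0.005 rad) past square, close to what my measurement can resolve. An earlier reading gave about −0.004 rad. One further edge fit disagreed by about 4°; it was noisy and probably caught a shadow, so I dropped it.
- **Square:** flat on the mat and released. Its grip is about 9 mm from the mat centre, chosen so the whole L sits roughly in the middle.
- **Other things:** the can and the screwdriver measured within about 8 mm of where they started, at the coarse resolution of the top view. The network did not find the speaker in the last top view because the arm hid it. The wrist view shows it on the desk, but I did not remeasure its position.

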